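Find the pin standing high on the board-support plate and press it home

ROBOT

A 7-joint arm with a two-finger parallel gripper is mounted at the origin on the work surface. World frame = base frame: x ahead of the robot, y to its left, z up, the work surface at z = 0. Lengths are in m, angles in rad, forces in N, time in s.
With the tool pointing down it reaches from about 0.4 to 0.85 m from the base axis. Payload 4.5 kg.
Tool frame: the origin (TCP) lies midway between the tips of the shut fingers; the grasp point (between the pads) lies 19 mm behind it; z points along the fingers, y is the line along which they close (so a half turn about z gives the same grasp; the last joint's range is limited). The gripper opens to 85 mm and grips with 20 to 120 N. Pads are 22 mm wide; open, the fingers measure 114 mm over their backs; the gripper's body (76 mm by 85 mm) begins 54 mm behind the grasp point. The pads swing forward as they close: fully open they stand 13 mm farther back than shut.
Start: joints at [0.034, 0.689, -0.195, 1.565, 0.157, 0.902, -0.215], TCP at [0.625, 0, 0.231] pointing down, gripper open.
Joint ranges: [-3.01, 3.01], [-0.46, 2.08], [-1.47, 1.51], [0.13, 2.56], [-1, 4.14], [0.04, 2.09], [-2.66, 2.66]. Speed limits (rad/s): [2.57, 2.57, 3.14, 3.14, 3.14, 3.14, 3.14].

INTERFACE

Orientations are given as a rotation vector (axis times angle).
In Python, from cell import ctrl, get_image, order gives the robot as it stands.
- The arm moves only by the tool arm_command, never from a script. Its argument "moves" is a list of rows, each an object with "claw": the opening, from -1 (shut) to 1 (fully open); "dp": the shift along the world's x, y, z in m, a list of three; "turn": the turn, a rotation vector about the world's x, y, z in rad, a list of three. In form: [{"claw": claw, "dp": [x, y, z], "turn": [ax, ay, az]}, ...]. A call has 1 to 12 rows; each row shifts and turns the commanded pose from where the row before left it; what a row does not reach is not made up. A row lasts 1/10 s, in which the tool goes at most 50 mm and 8.59 degrees, less where a joint would pass 70% of its speed; a pose out of reach is approached as far as the arm can. A call with a gripper value outside its range is refused whole. The fingers move at their own pace and stop on an object; the grip force is fixed at half the most. Time passes only in rows, so rows that do not move let the fingers close. It gives the time, the measured TCP pose, the force, the opening and the grip force at its end, in the units of the state.
- ctrl.sense(): the state, without advancing time (a new reading comes with each control period).
- get_image(name): name is "scene" or "side" or "wrist"; returns a dict with "pixels" (384x512x3 uint8, red, green, blue), "z_map" (384x512 float32, m along the optical axis (not along the pixel's ray), 0 where there is no reading), "fov_y" (degrees; the focal length in pixels is half the picture's height over the tangent of half this angle, whatever the lens; pixels are square), "cx", "cy" (the principal point, pixels), "k1" (the pictures are not rectified: a ray, as slopes to the right and down, at radius r is drawn at 1 + k1 r^2 times it, then the intrinsics apply), "origin" and "attitude" of the camera in the world. Camera axes: x right, y down, z forward; pixel columns grow to the right and rows downward; lengths in m; the calibration is good to about 2 mm. A picture is of the moment at which its call begins.
- order.close_job(): hands the job in; it is judged then, once.
The state is a dict: "clock": time; "joint_positions": joint angles; "dq": joint speeds; "joint_torque": joint torques, N m; "position": TCP position; "eef_rot": TCP orientation; "ft_force": force on the tool from outside, world axes, zero at the start; "ft_torque": the same for the moment, N m; "width": finger opening in m; "grasp_force": force on a finger pad.
Only numpy, scipy, OpenCV 4.12 (cv2) and the standard library are available. Lean on these libraries where they do the work, as an engineer would, in place of code of your own. Each camera call takes 0.05 s, during which the arm holds its last target. There are 200 camera calls.

TASK

One of the six sprung pins on the aluminium board-support plate has crept up and stands a few millimetres higher than the rest. Take the probe from its black stand, touch it lightly to the pins to feel which one is high (a level pin must not be pushed in more than 3 mm), then press the high one straight down with the probe, firmly but with less than 20 N, until it stops at the level of the others. Put the probe back upright in its stand, fully down, let go, and leave the other things on the bench alone.

Things in the scene. Friction and masses are not known exactly. Their poses are not given: they have to be found in the camera images.
- plate: aluminium board-support plate, 170 mm (its x) by 130 mm (its y) by 12 mm thick, screwed to the bench; origin at the centre of its underside, z up. Six identical steel pins, 15 mm across with flat tops, stand on it at plate x = -55, 0, +55 mm and y = -36, +36 mm. A low rail along its -x edge ends 20 mm above the bench.
- pins_mid (a point): middle of the six pins, at the height of the level pins' tops: 28 mm above the bench, 16 mm above the plate's top. The high pin's top is 2.2 to 3 mm higher; which of the six places it has differs every time. Each pin is sprung: it starts to give at 1.5 N, then sinks 1 mm for each further 2.5 N, and comes back up when released.
- stand: black plastic block 70 x 70 x 50 mm, screwed to the bench; origin at the centre of its underside. A round hole 14 mm wide and 48 mm deep goes down from the middle of its top, upright.
- probe: loose probe, upright in the stand at the start: round steel tip 10 mm in diameter with a ball end, 48 mm long, above it a square aluminium handle 18 x 18 mm (48 to 108 mm above the tip's end) with a 4 mm button on top; 60 to 110 g. Origin at the tip's end, z up along the handle, x and y square to its faces.
- probe_tip (a point): the very end of the probe's ball tip. In the stand it is 2 mm above the bench, with the handle's shoulder resting on the stand's top.
- proud_rise (a joint): how far the high pin stands up in its sleeve beyond home, m: 0 = at its stop, level with the others; 2.2 to 3 mm at the start. It does not tell in which place the high pin is.
- proud_spring (a joint): how far the high pin is sunk on its spring, m: 0 = not pressed; 7.4 mm at 20 N; 9 mm is the end. Pressed with about 13 N (sunk 4.6 mm) the pin also slips down for good in its sleeve: at a steady 13 N it slides to its stop, level with the others, and from there the force climbs again.
- level1 (a joint): how far one of the five level pins is sunk on its spring, m: 0 = not pressed; it must never exceed 3 mm (9 N). The number in the name does not tell its place.
- level2 (a joint): how far one of the five level pins is sunk on its spring, m: 0 = not pressed; it must never exceed 3 mm (9 N). The number in the name does not tell its place.
- level3 (a joint): how far one of the five level pins is sunk on its spring, m: 0 = not pressed; it must never exceed 3 mm (9 N). The number in the name does not tell its place.
- level4 (a joint): how far one of the five level pins is sunk on its spring, m: 0 = not pressed; it must never exceed 3 mm (9 N). The number in the name does not tell its place.
- level5 (a joint): how far one of the five level pins is sunk on its spring, m: 0 = not pressed; it must never exceed 3 mm (9 N). The number in the name does not tell its place.
- screw_jar: bystander, leave alone: small closed clear jar, 36 mm across, 45 mm tall; origin at about its middle, on its underside
- driver: bystander, leave alone: screwdriver 150 mm long, lying; origin at about its middle, on its underside
- phone: bystander, leave alone: black phone lying flat, 148 x 72 x 8 mm; origin at about its middle, on its underside
- board: bystander, leave alone: green circuit board, 110 x 50 x 3 mm; origin at about its middle, on its underside
- chip_tray: bystander, leave alone: grey divided tray, 120 x 80 x 22 mm; origin at about its middle, on its underside
- tweezers: bystander, leave alone: steel tweezers, 120 mm, lying; origin at about its middle, on its underside
- solvent_dish: bystander, leave alone: white bowl, 60 mm across, 30 mm tall; origin at about its middle, on its underside
Mind the look-alikes: they are no part of the job. Leave any yellow look-alike of the probe alone.

How it is judged:
By the outcome, as a careful person would: the job done as asked, in the order asked, and still so for the second after the job is handed in, with the robot touching nothing.
It also fails if it takes over 72 s, if anything falls off the work surface, if the arm or the gripper's body presses on something with over 40 N, if the wrist force passes 120 N, or if a joint passes its speed limit or range.

## Working session

There is one attempt and no reset: what is moved stays moved. The work goes in short steps, Python scripts to look and compute and a tool call to move; the robot and the scene stay as the last step left them, time stands still between calls to the robot, and variables do not carry over. Pictures are saved under pics/ and viewed, at most 10 in all, crops included, and the job is handed in when it is done.

Besides the shell and the picture viewer there is one more tool, called in YAML: its name, and indented under it one key for each argument. arm_command: Moves the arm, as the interface text tells. Its arguments: {"type":"object","properties":{"moves":{"type":"array","items":{"type":"object","properties":{"claw":{"type":"number"},"dp":{"type":"array","items":{"type":"number"}},"turn":{"type":"array","items":{"type":"number"}}}}}},"required":["moves"]}

```bash
mkdir -p pics; cat > h.py <<'E'
import numpy as np, cv2
from scipy.spatial.transform import Rotation as R
from cell import ctrl, get_image, order
def K(im):
    f=im["pixels"].shape[0]/2/np.tan(np.radians(im["fov_y"])/2); return f
def att(im):
    a=np.array(im["attitude"],float)
    return a if a.shape==(3,3) else R.from_rotvec(a).as_matrix() if a.size==3 else R.from_quat(a).as_matrix()
def rays(im,uv):
    f=K(im); d=(np.atleast_2d(uv).astype(float)-[im["cx"],im["cy"]])/f
    s=d.copy()
    for _ in range(20): s=d/(1+im["k1"]*(s**2).sum(1,keepdims=True))
    return np.c_[s,np.ones(len(s))]@att(im).T
def onplane(im,uv,z):
    r=rays(im,uv); o=np.array(im["origin"]); return o+r*((z-o[2])/r[:,2:3])
def cloud(im):
    h,w=im["z_map"].shape; u,v=np.meshgrid(np.arange(w),np.arange(h))
    return (np.array(im["origin"])+rays(im,np.c_[u.ravel(),v.ravel()])*im["z_map"].reshape(-1,1)).reshape(h,w,3)
def save(im,n): cv2.imwrite(f"pics/{n}.png",cv2.cvtColor(im["pixels"],cv2.COLOR_RGB2BGR))
E
python3 - <<'E'
from h import *
import pickle
a=[]
for n in("scene","side","wrist"):
    im=get_image(n); pickle.dump(im,open(n+".pkl","wb")); a.append(im["pixels"]); print(n,im["origin"],im["attitude"],im["fov_y"],im["cx"],im["cy"],im["k1"])
save({"pixels":a[0]},"a0");save({"pixels":a[1]},"a1");save({"pixels":a[2]},"a2")
print(ctrl.sense())
E
```

```text
scene [ 1.37390734 -0.34692184  0.99821128] [-2.05492006 -1.3565363   0.53436591] 45.56572246505006 251.97365161613692 181.88460636634534 -0.0016266747707474555
side [0.18153596 0.73582638 0.66804953] [-0.64140374  2.57856595 -1.26842607] 53.05736915298132 257.4683420645053 190.1722909591474 -0.12451526944428408
wrist [0.62438229 0.06995432 0.37421031] [ 2.86391759e+00  1.42195304e-03 -3.17622252e-03] 71.55417655480571 254.9690597716821 187.40896808775142 -0.02307272840985169
{'clock': 0.15, 'joint_positions': array([ 0.03378878,  0.68984135, -0.1945344 ,  1.56611855,  0.15732307,
        0.90248841, -0.21508597]), 'dq': array([ 0.00027393, -0.00076591, -0.00094784, -0.00302123,  0.00024509,
        0.00273196, -0.00074137]), 'joint_torque': array([-6.29315091e-04, -5.39936972e+01, -1.26815826e+00, -1.58719003e+01,
        9.24438267e-03,  6.49630194e-03,  1.79077297e-06]), 'position': array([ 6.24495968e-01, -3.13765174e-05,  2.30633648e-01]), 'eef_rot': array([-2.22064521e+00, -2.22089389e+00,  1.74710393e-03]), 'ft_force': array([ 0.07494356, -0.15235194, -0.09164429]), 'ft_torque': array([0.02640893, 0.02606718, 0.03591601]), 'grasp_force': 0.0, 'width': 0.08564437436974427}
```

View pics/a0.png

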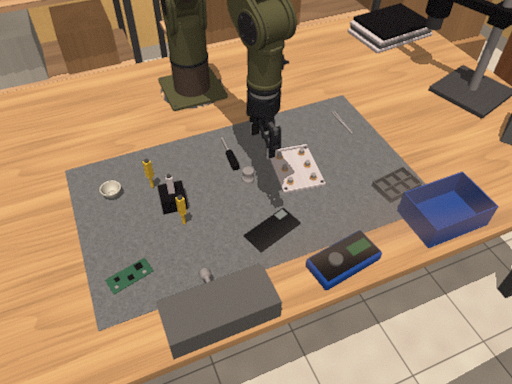

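View pics/a1.png

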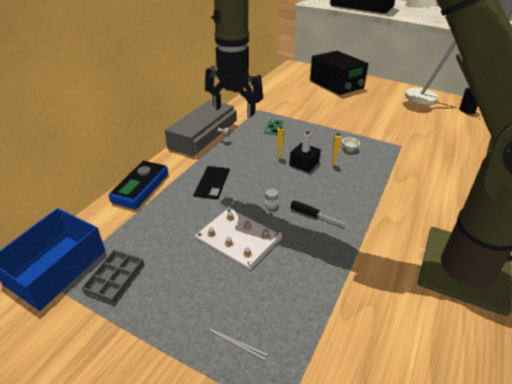

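View pics/a2.png

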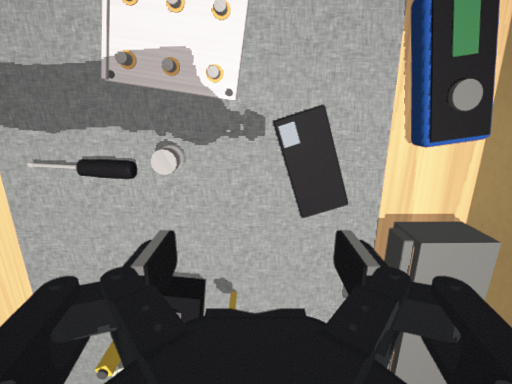

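The scene view shows the grey probe in the black stand at about (170,190). Yellow look-alikes stand on either side at (149,172) and (182,208), and the white plate is at (298,168). The side view shows the stand at (305,158) and the plate at (238,238). In the wrist view the plate is at the top, with pins at about (125,60) to (222,8), and the stand is at the lower edge (185,290). Next I'll measure these positions.

```bash
python3 - <<'E'
from h import *
import pickle
for n in("scene","side","wrist"):
    im=pickle.load(open(n+".pkl","rb")); P=cloud(im); p=im["pixels"].astype(int); z=P[...,2]
    on=(P[...,0]>.3)&(P[...,0]<.95)&(abs(P[...,1])<.5)&(im["z_map"]>0)
    br=p.min(2); bl=p.max(2)
    m=on&(z>.006)&(z<.02)&(br>120)
    k,l,s,c=cv2.connectedComponentsWithStats(m.astype(np.uint8))
    for i in range(1,k):
        if s[i,4]>150:
            q=P[l==i]; r=cv2.minAreaRect(q[:,:2].astype(np.float32)*1000); print(n,"bright",s[i],r,np.median(q[:,2]))
    m=on&(z>.045)&(z<.055)&(bl<60)
    k,l,s,c=cv2.connectedComponentsWithStats(m.astype(np.uint8))
    for i in range(1,k):
        if s[i,4]>40:
            q=P[l==i]; print(n,"stand",s[i],cv2.minAreaRect(q[:,:2].astype(np.float32)*1000),np.median(q[:,2]))
    for nm,m in(("greyprobe",on&(z>.06)&(z<.13)&(p.max(2)-br<30)&(P[...,1]<-.1)&(P[...,1]>-.35)),("yel",on&(z>.03)&(z<.15)&(p[...,0]-p[...,2]>80)&(P[...,1]<-.08))):
        k,l,s,c=cv2.connectedComponentsWithStats(m.astype(np.uint8))
        for i in range(1,k):
            if s[i,4]>25: q=P[l==i]; print(n,nm,s[i],np.median(q,0).round(4),q[:,2].max())
E
```

```text
scene bright [ 278  144   47   49 1160] ((524.3621215820312, 165.03225708007812), (130.1314697265625, 179.31918334960938), 78.0683822631836) 0.01303846228907063
scene stand [158 181  28  24 331] ((505.3370361328125, -220.15789794921875), (67.76313018798828, 72.54500579833984), 83.82173156738281) 0.05101723550216897
scene greyprobe [165 173   9  19 117] [ 0.5113 -0.2218  0.0958] 0.11870465616552928
scene greyprobe [ 156  266  121   82 5064] [ 0.89   -0.2298  0.0706] 0.0773980321424328
scene yel [142 161  12  21 134] [ 0.4279 -0.2609  0.0806] 0.11245671672676028
scene yel [175 197  11  21 141] [ 0.5945 -0.2164  0.0804] 0.11138206244970361
side bright [ 195  209   82   60 1843] ((524.5572509765625, 162.02615356445312), (130.29287719726562, 170.82435607910156), 80.98755645751953) 0.011394724351094121
side stand [191 113  45  32 101] ((820.1503295898438, -211.81918334960938), (246.60830688476562, 19.173477172851562), 86.55622100830078) 0.048590373687663946
side stand [290 143  31  18 241] ((504.2959289550781, -218.4356231689453), (72.71615600585938, 71.13512420654297), 84.90790557861328) 
[... 856 characters left out ...]
 129] ((819.2376098632812, -116.22081756591797), (2.3069863319396973, 46.306156158447266), 0.0631866380572319) 0.04996430968577881
wrist stand [162 292  39  31 705] ((515.08203125, -207.3136749267578), (44.98564529418945, 55.218753814697266), 84.74153900146484) 0.05095131875001058
wrist greyprobe [ 410  247   89   53 2710] [ 0.8892 -0.124   0.0709] 0.07294387269307362
wrist greyprobe [ 391  332   55   52 1837] [ 0.859  -0.2885  0.0709] 0.07314512093993714
wrist greyprobe [ 97 370  11  10  81] [ 0.4234 -0.2596  0.1129] 0.11422140094375854
wrist yel [230 301   5   8  32] [ 0.5892 -0.2101  0.0368] 0.051177549731759364
wrist yel [ 95 343  25  33 386] [ 0.4274 -0.2533  0.0973] 0.11026980813014442
```

arm_command:
  moves:
    - {"claw": 1, "dp": [-0.012, -0.022, 0], "turn": [0, 0, 0.1466]}
    - {"claw": 1, "dp": [-0.012, -0.022, 0], "turn": [0, 0, 0.1466]}
    - {"claw": 1, "dp": [-0.012, -0.022, 0], "turn": [0, 0, 0.1466]}
    - {"claw": 1, "dp": [-0.012, -0.022, 0], "turn": [0, 0, 0.1466]}
    - {"claw": 1, "dp": [-0.012, -0.022, 0], "turn": [0, 0, 0.1466]}
    - {"claw": 1, "dp": [-0.012, -0.022, 0], "turn": [0, 0, 0.1466]}
    - {"claw": 1, "dp": [-0.012, -0.022, 0], "turn": [0, 0, 0.1466]}
    - {"claw": 1, "dp": [-0.012, -0.022, 0], "turn": [0, 0, 0.1466]}
    - {"claw": 1, "dp": [-0.012, -0.022, 0], "turn": [0, 0, 0.1466]}
    - {"claw": 1, "dp": [-0.012, -0.022, 0], "turn": [0, 0, 0.1466]}
    - {"claw": 1, "dp": [0, 0, 0], "turn": [0, 0, 0]}

```text
clock: 1.25
position: [0.5022, -0.2247, 0.2303]
eef_rot: [-0.172, -3.133, 0.003]
ft_force: [0.0, 0.2, 1.0]
width: 0.0856
grasp_force: 0.0
```

```bash
cat > look.py <<'E'
from h import *
import pickle,sys
im=get_image("wrist"); save(im,sys.argv[1]); pickle.dump(im,open("wrist.pkl","wb"))
s=ctrl.sense(); Rm=R.from_rotvec(s["eef_rot"]).as_matrix()
print(s["clock"],s["position"],"yaw of tool y",np.degrees(np.arctan2(Rm[1,1],Rm[0,1])),"tilt",Rm[:,2],s["ft_force"],s["width"])
P=cloud(im); p=im["pixels"].astype(int); z=P[...,2]; br=p.min(2)
for nm,m in(("top",(z>.1)&(z<.125)&(P[...,1]<-.1)&(im["z_map"]>0)),("stand",(z>.045)&(z<.055)&(P[...,1]<-.1)&(p.max(2)<90)&(im["z_map"]>0))):
    k,l,st,c=cv2.connectedComponentsWithStats(m.astype(np.uint8))
    for i in range(1,k):
        if st[i,4]>100:
            q=P[l==i]; print(nm,st[i],cv2.minAreaRect(q[:,:2].astype(np.float32)*1000),np.median(q[:,2]),np.median(p[l==i],0))
E
python3 look.py b0
```

```text
1.3 [ 0.50369597 -0.22208318  0.23072524] yaw of tool y 83.68764934347547 tilt [-1.52341196e-03 -1.17663899e-04 -9.99998833e-01] [ 0.31262331  0.55107697 -0.18853883] 0.0855092476486721
top [197  94  26  25 385] ((422.50341796875, -259.8059997558594), (18.007434844970703, 18.13413429260254), 24.825326919555664) 0.11001742510637014 [169. 143. 111.]
top [250 175  18  19 327] ((504.6156005859375, -221.0269775390625), (17.65987205505371, 17.755802154541016), 83.4679946899414) 0.1117840347453587 [148. 141. 140.]
top [262 244  20  21 290] ((587.8029174804688, -215.4088592529297), (18.074426651000977, 18.1518497467041), 14.060515403747559) 0.10915308856330783 [150.  125.  104.5]
stand [ 231  144   57   56 2564] ((504.9509582519531, -220.291748046875), (68.73783874511719, 69.75334930419922), 83.66864776611328) 0.050996368437651624 [57. 54. 56.]
```

View pics/b0.png

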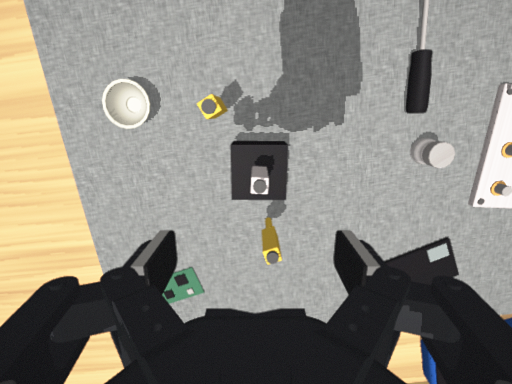

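The wrist view has the grey probe at (260,186) in the stand, centred under the tool and square to the fingers. The yellow ones, at (210,106) and (272,256), are clear of the descent, so I'll go down and grip.

arm_command:
  moves:
    - {"claw": 1, "dp": [0.001, 0.001, -0.03], "turn": [0, 0, 0]}
    - {"claw": 1, "dp": [0, 0, -0.04], "turn": [0, 0, 0]}
    - {"claw": 1, "dp": [0, 0, -0.04], "turn": [0, 0, 0]}
    - {"claw": 1, "dp": [0, 0, -0.03], "turn": [0, 0, 0]}
    - {"claw": 1, "dp": [0, 0, -0.02], "turn": [0, 0, 0]}
    - {"claw": 1, "dp": [0, 0, -0.008], "turn": [0, 0, 0]}
    - {"claw": 1, "dp": [0, 0, 0], "turn": [0, 0, 0]}
    - {"claw": -1, "dp": [0, 0, 0], "turn": [0, 0, 0]}
    - {"claw": -1, "dp": [0, 0, 0], "turn": [0, 0, 0]}
    - {"claw": -1, "dp": [0, 0, 0], "turn": [0, 0, 0]}
    - {"claw": -1, "dp": [0, 0, 0], "turn": [0, 0, 0]}
    - {"claw": -1, "dp": [0, 0, 0], "turn": [0, 0, 0]}

```text
clock: 2.5
position: [0.5063, -0.2192, 0.0639]
eef_rot: [0.165, 3.136, -0.0]
ft_force: [-0.0, -0.6, 3.9]
width: 0.0175
grasp_force: 58.3
```

```bash
cat > st.py <<'E'
from h import *
s=ctrl.sense(); Rm=R.from_rotvec(s["eef_rot"]).as_matrix()
print(s["clock"],s["position"].round(4),"yaw y",np.degrees(np.arctan2(Rm[1,1],Rm[0,1])).round(2),"z",Rm[:,2].round(4),s["ft_force"].round(2),s["width"].round(4),s["grasp_force"])
E
python3 st.py
```

```text
Traceback (most recent call last):
  File "st.py", line 3, in <module>
    print(s["clock"],s["position"].round(4),"yaw y",np.degrees(np.arctan2(Rm[1,1],Rm[0,1])).round(2),"z",Rm[:,2].round(4),s["ft_force"].round(2),s["width"].round(4),s["grasp_force"])
                                                                                                                                                 ^^^^^^^^^^^^^^^^
AttributeError: 'float' object has no attribute 'round'
```

arm_command:
  moves:
    - {"claw": -1, "dp": [0, 0, 0.01], "turn": [0, 0, 0]}
    - {"claw": -1, "dp": [0, 0, 0.02], "turn": [0, 0, 0]}
    - {"claw": -1, "dp": [0, 0, 0.03], "turn": [0, 0, 0]}
    - {"claw": -1, "dp": [0, 0, 0.04], "turn": [0, 0, 0]}
    - {"claw": -1, "dp": [0.01, 0.04, 0.02], "turn": [0, 0, 0]}
    - {"claw": -1, "dp": [0.01, 0.048, 0], "turn": [0, 0, 0]}
    - {"claw": -1, "dp": [0.01, 0.048, 0], "turn": [0, 0, 0]}
    - {"claw": -1, "dp": [0.01, 0.048, 0], "turn": [0, 0, 0]}
    - {"claw": -1, "dp": [0.01, 0.048, 0], "turn": [0, 0, 0]}
    - {"claw": -1, "dp": [0.01, 0.048, 0], "turn": [0, 0, 0]}
    - {"claw": -1, "dp": [0.01, 0.048, 0], "turn": [0, 0, 0]}
    - {"claw": -1, "dp": [0.005, 0.04, 0], "turn": [0, 0, 0]}

```text
clock: 3.7
position: [0.5811, 0.1525, 0.184]
eef_rot: [0.162, 3.137, 0.003]
ft_force: [1.1, 0.1, -1.0]
width: 0.0174
grasp_force: 59.1
```

arm_command:
  moves:
    - {"claw": -1, "dp": [0, 0.014, 0], "turn": [0, 0, 0]}
    - {"claw": -1, "dp": [0, 0, 0], "turn": [0, 0, 0]}
    - {"claw": -1, "dp": [0, 0, 0], "turn": [0, 0, 0]}

```text
clock: 4.0
position: [0.5807, 0.1609, 0.1832]
eef_rot: [-0.166, -3.136, 0.004]
ft_force: [-0.2, -0.2, -1.1]
width: 0.0175
grasp_force: 59.2
```

```bash
sed -i 's/s\["width"\].round(4)/s["width"]/' st.py; python3 st.py; python3 - <<'E'
from h import *
import pickle
for n in ("wrist","side","scene"):
    im=get_image(n); pickle.dump(im,open(n+"2.pkl","wb")); save(im,"c_"+n)
E
```

```text
4.0 [0.5807 0.1609 0.1832] yaw y 83.93 z [-9.0e-04 -2.3e-03 -1.0e+00] [-0.22 -0.2  -1.05] 0.01747265215770138 59.233354926109314
```

View pics/c_wrist.png

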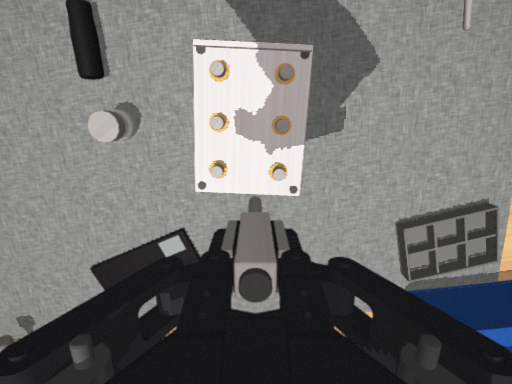

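The wrist view shows all six pins, at about (217,68), (286,73), (217,122), (282,125), (217,171) and (279,174). The rail is at the top edge, so plate -x points toward the base. The probe is held upright at (255,240).

```bash
python3 - <<'E'
from h import *
import pickle
from itertools import product
for n in("wrist","side"):
    im=pickle.load(open(n+"2.pkl","rb")); P=cloud(im); z=P[...,2]
    m=(z>.023)&(z<.036)&(abs(P[...,0]-.524)<.1)&(abs(P[...,1]-.163)<.08)&(im["z_map"]>0)
    k,l,st,c=cv2.connectedComponentsWithStats(m.astype(np.uint8)); C=[]
    for i in range(1,k):
        if st[i,4]>15:
            q=P[l==i]; t=q[q[:,2]>np.median(q[:,2])-.003]
            (x,y),r=cv2.minEnclosingCircle(t[:,:2].astype(np.float32)*1000)
            C.append((x/1000,y/1000)); print(n,st[i],np.round([x,y,r],1),np.median(t[:,2]).round(4))
    if len(C)==6:
        C=np.array(C); g=np.array(list(product((-.055,0,.055),(-.036,.036))))
        best=None
        from scipy.optimize import least_squares, linear_sum_assignment
        from scipy.spatial.distance import cdist
        a=np.radians(-9); T=C.mean(0)
        def f(v): c,s=np.cos(v[2]),np.sin(v[2]); return g@np.array([[c,s],[-s,c]])+v[:2]
        j=linear_sum_assignment(cdist(f([*T,a]),C))[1]
        v=least_squares(lambda v:(f(v)-C[j]).ravel(),[*T,a]); print(v.x,np.degrees(v.x[2]),"rms mm",np.sqrt((v.fun**2).mean())*1e3); print(np.c_[g,f(v.x)].round(4))
E
```

```text
wrist [210  61  16  16 176] [463.3 134.    7.3] 0.0315
wrist [279  65  14  15 162] [474.4 204.2   7.3] 0.0289
wrist [211 116  14  14 151] [518.  125.9   7.4] 0.0289
wrist [275 119  14  14 152] [528.6 195.9   7.3] 0.0289
wrist [211 165  12  13 127] [572.1 117.    7.3] 0.029
wrist [272 168  13  13 136] [582.8 187.5   7.4] 0.029
[ 0.52316952  0.16076216 -0.15352307] -8.796223718984185 rms mm 0.37123525963330656
[[-0.055  -0.036   0.4633  0.1336]
 [-0.055   0.036   0.4743  0.2047]
 [ 0.     -0.036   0.5177  0.1252]
 [ 0.      0.036   0.5287  0.1963]
 [ 0.055  -0.036   0.572   0.1168]
 [ 0.055   0.036   0.583   0.1879]]
side [227 212   6   5  24] [572.5 118.7   7.7] 0.0267
side [245 221   6   6  27] [516.6 126.2   8.7] 0.0263
side [208 228   6   5  23] [583.8 189.9   7.5] 0.0262
side [263 229   6   6  29] [463.  133.7   8.4] 0.029
side [226 237   6   6  29] [528.5 197.1   7.5] 0.0264
side [244 248   7   5  30] [475.  204.7   7.5] 0.0268
[ 0.52324778  0.16169265 -0.14657137] -8.397920927184291 rms mm 0.660668252702537
[[-0.055  -0.036   0.4636  0.1341]
 [-0.055   0.036   0.4741  0.2053]
 [ 0.     -0.036   0.518   0.1261]
 [ 0.      0.036   0.5285  0.1973]
 [ 0.055  -0.036   0.5724  0.118 ]
 [ 0.055   0.036   0.5829  0.1893]]
```

The camera depths suggest the (-55,-36) pin is high, reading 31.5 mm against 28.9 mm for the others. I'll confirm that by touch, starting with a level pin to calibrate contact height.

arm_command:
  moves:
    - {"claw": -1, "dp": [0.002, 0.028, 0], "turn": [0, 0, 0]}
    - {"claw": -1, "dp": [0, 0, -0.03], "turn": [0, 0, 0]}
    - {"claw": -1, "dp": [0, 0, -0.03], "turn": [0, 0, 0]}
    - {"claw": -1, "dp": [0, 0, -0.02], "turn": [0, 0, 0]}
    - {"claw": -1, "dp": [0, 0, -0.009], "turn": [0, 0, 0]}
    - {"claw": -1, "dp": [0, 0, 0], "turn": [0, 0, 0]}
    - {"claw": -1, "dp": [0, 0, 0], "turn": [0, 0, 0]}

```text
clock: 4.85
position: [0.5838, 0.1908, 0.0952]
eef_rot: [0.166, 3.136, 0.001]
ft_force: [-0.2, -0.4, -0.4]
width: 0.0177
grasp_force: 59.2
```

arm_command:
  moves:
    - {"claw": -1, "dp": [0, 0, -0.001], "turn": [0, 0, 0]}
    - {"claw": -1, "dp": [0, 0, 0], "turn": [0, 0, 0]}

```text
clock: 5.05
position: [0.5837, 0.1912, 0.0943]
eef_rot: [0.165, 3.136, 0.001]
ft_force: [0.1, 0.2, -0.9]
width: 0.0176
grasp_force: 59.2
```

arm_command:
  moves:
    - {"claw": -1, "dp": [0, 0, -0.001], "turn": [0, 0, 0]}
    - {"claw": -1, "dp": [0, 0, 0], "turn": [0, 0, 0]}

```text
clock: 5.25
position: [0.5831, 0.1911, 0.0926]
eef_rot: [0.164, 3.137, 0.0]
ft_force: [0.6, -0.7, -0.6]
width: 0.0175
grasp_force: 59.2
```

arm_command:
  moves:
    - {"claw": -1, "dp": [0, 0, -0.001], "turn": [0, 0, 0]}
    - {"claw": -1, "dp": [0, 0, 0], "turn": [0, 0, 0]}

```text
clock: 5.45
position: [0.5829, 0.191, 0.0912]
eef_rot: [-0.164, -3.137, 0.0]
ft_force: [-1.0, 0.4, -1.3]
width: 0.0175
grasp_force: 59.2
```

arm_command:
  moves:
    - {"claw": -1, "dp": [0, 0, -0.001], "turn": [0, 0, 0]}
    - {"claw": -1, "dp": [0, 0, 0], "turn": [0, 0, 0]}

```text
clock: 5.65
position: [0.5829, 0.191, 0.0901]
eef_rot: [-0.164, -3.137, 0.0]
ft_force: [-0.7, 0.0, -2.2]
width: 0.0174
grasp_force: 59.2
```

arm_command:
  moves:
    - {"claw": -1, "dp": [0, 0, -0.001], "turn": [0, 0, 0]}
    - {"claw": -1, "dp": [0, 0, 0], "turn": [0, 0, 0]}

```text
clock: 5.85
position: [0.583, 0.191, 0.0894]
eef_rot: [0.165, 3.137, 0.0]
ft_force: [-0.1, 0.5, 1.2]
width: 0.0174
grasp_force: 59.3
```

arm_command:
  moves:
    - {"claw": -1, "dp": [0, 0, -0.0007], "turn": [0, 0, 0]}
    - {"claw": -1, "dp": [0, 0, 0], "turn": [0, 0, 0]}

```text
clock: 6.05
position: [0.5831, 0.191, 0.0888]
eef_rot: [0.164, 3.137, 0.0]
ft_force: [-1.8, -0.5, 1.8]
width: 0.0173
grasp_force: 59.4
```

Contact at TCP z of about 0.0894, so this pin is level. I'll do the others the same way: first a check 2 mm higher, where only the high pin can be felt, then a light touch.

arm_command:
  moves:
    - {"claw": -1, "dp": [0, 0, 0.008], "turn": [0, 0, 0]}
    - {"claw": -1, "dp": [-0.027, 0.003, 0], "turn": [0, 0, 0]}
    - {"claw": -1, "dp": [-0.027, 0.003, 0], "turn": [0, 0, 0]}
    - {"claw": -1, "dp": [0, 0, 0], "turn": [0, 0, 0]}
    - {"claw": -1, "dp": [0, 0, -0.006], "turn": [0, 0, 0]}
    - {"claw": -1, "dp": [0, 0, 0], "turn": [0, 0, 0]}
    - {"claw": -1, "dp": [0, 0, 0], "turn": [0, 0, 0]}

```text
clock: 6.75
position: [0.5299, 0.1967, 0.0903]
eef_rot: [0.166, 3.137, -0.0]
ft_force: [-0.3, -0.2, 0.1]
width: 0.0171
grasp_force: 59.3
```

arm_command:
  moves:
    - {"claw": -1, "dp": [0, 0, -0.002], "turn": [0, 0, 0]}
    - {"claw": -1, "dp": [0, 0, 0], "turn": [0, 0, 0]}
    - {"claw": -1, "dp": [0, 0, 0], "turn": [0, 0, 0]}

```text
clock: 7.05
position: [0.5298, 0.1969, 0.0889]
eef_rot: [0.165, 3.136, 0.0]
ft_force: [0.4, -0.5, 3.1]
width: 0.0173
grasp_force: 59.6
```

arm_command:
  moves:
    - {"claw": -1, "dp": [0, 0, 0.008], "turn": [0, 0, 0]}
    - {"claw": -1, "dp": [-0.0275, 0.004, 0], "turn": [0, 0, 0]}
    - {"claw": -1, "dp": [-0.0275, 0.004, 0], "turn": [0, 0, 0]}
    - {"claw": -1, "dp": [0, 0, 0], "turn": [0, 0, 0]}
    - {"claw": -1, "dp": [0, 0, -0.006], "turn": [0, 0, 0]}
    - {"claw": -1, "dp": [0, 0, 0], "turn": [0, 0, 0]}
    - {"claw": -1, "dp": [0, 0, 0], "turn": [0, 0, 0]}

```text
clock: 7.75
position: [0.4749, 0.2048, 0.0904]
eef_rot: [0.166, 3.137, 0.0]
ft_force: [-0.4, 0.4, -0.7]
width: 0.0169
grasp_force: 59.3
```

arm_command:
  moves:
    - {"claw": -1, "dp": [0, 0, -0.002], "turn": [0, 0, 0]}
    - {"claw": -1, "dp": [0, 0, 0], "turn": [0, 0, 0]}
    - {"claw": -1, "dp": [0, 0, 0], "turn": [0, 0, 0]}

```text
clock: 8.05
position: [0.4748, 0.2049, 0.0888]
eef_rot: [0.165, 3.136, 0.0]
ft_force: [1.7, -1.0, 3.4]
width: 0.017
grasp_force: 59.6
```

arm_command:
  moves:
    - {"claw": -1, "dp": [0, 0, 0.008], "turn": [0, 0, 0]}
    - {"claw": -1, "dp": [-0.0055, -0.035, 0], "turn": [0, 0, 0]}
    - {"claw": -1, "dp": [-0.0055, -0.036, 0], "turn": [0, 0, 0]}
    - {"claw": -1, "dp": [0, 0, 0], "turn": [0, 0, 0]}
    - {"claw": -1, "dp": [0, 0, -0.006], "turn": [0, 0, 0]}
    - {"claw": -1, "dp": [0, 0, 0], "turn": [0, 0, 0]}
    - {"claw": -1, "dp": [0, 0, 0], "turn": [0, 0, 0]}

```text
clock: 8.75
position: [0.4633, 0.1346, 0.0907]
eef_rot: [0.163, 3.137, -0.0]
ft_force: [-0.1, -1.0, 2.8]
width: 0.0173
grasp_force: 59.9
```

This pin is felt 2 mm higher than the others. I'll check the remaining two before pressing.

arm_command:
  moves:
    - {"claw": -1, "dp": [0, 0, 0.006], "turn": [0, 0, 0]}
    - {"claw": -1, "dp": [0.0275, -0.0045, 0], "turn": [0, 0, 0]}
    - {"claw": -1, "dp": [0.0275, -0.0045, 0], "turn": [0, 0, 0]}
    - {"claw": -1, "dp": [0, 0, 0], "turn": [0, 0, 0]}
    - {"claw": -1, "dp": [0, 0, -0.006], "turn": [0, 0, 0]}
    - {"claw": -1, "dp": [0, 0, 0], "turn": [0, 0, 0]}
    - {"claw": -1, "dp": [0, 0, 0], "turn": [0, 0, 0]}

```text
clock: 9.45
position: [0.5167, 0.1256, 0.0904]
eef_rot: [-0.162, -3.136, 0.0]
ft_force: [0.5, 0.5, -1.4]
width: 0.0172
grasp_force: 59.3
```

arm_command:
  moves:
    - {"claw": -1, "dp": [0, 0, -0.002], "turn": [0, 0, 0]}
    - {"claw": -1, "dp": [0, 0, 0], "turn": [0, 0, 0]}
    - {"claw": -1, "dp": [0, 0, 0], "turn": [0, 0, 0]}

```text
clock: 9.75
position: [0.5174, 0.1255, 0.0888]
eef_rot: [-0.163, -3.137, -0.0]
ft_force: [-1.3, 1.4, 2.8]
width: 0.0171
grasp_force: 59.6
```

arm_command:
  moves:
    - {"claw": -1, "dp": [0, 0, 0.008], "turn": [0, 0, 0]}
    - {"claw": -1, "dp": [0.027, -0.004, 0], "turn": [0, 0, 0]}
    - {"claw": -1, "dp": [0.027, -0.004, 0], "turn": [0, 0, 0]}
    - {"claw": -1, "dp": [0, 0, 0], "turn": [0, 0, 0]}
    - {"claw": -1, "dp": [0, 0, -0.006], "turn": [0, 0, 0]}
    - {"claw": -1, "dp": [0, 0, 0], "turn": [0, 0, 0]}
    - {"claw": -1, "dp": [0, 0, 0], "turn": [0, 0, 0]}

```text
clock: 10.45
position: [0.5708, 0.1172, 0.0904]
eef_rot: [-0.163, -3.136, 0.001]
ft_force: [0.6, -0.8, -1.2]
width: 0.0174
grasp_force: 59.2
```

arm_command:
  moves:
    - {"claw": -1, "dp": [0, 0, -0.002], "turn": [0, 0, 0]}
    - {"claw": -1, "dp": [0, 0, 0], "turn": [0, 0, 0]}
    - {"claw": -1, "dp": [0, 0, 0], "turn": [0, 0, 0]}

```text
clock: 10.75
position: [0.5715, 0.1173, 0.0888]
eef_rot: [-0.164, -3.137, 0.0]
ft_force: [-0.7, -0.4, 2.1]
width: 0.017
grasp_force: 59.5
```

All five others are level, so the high pin is the one at (-55,-36). I'll go back to it and press in small steps.

arm_command:
  moves:
    - {"claw": -1, "dp": [0, 0, 0.01], "turn": [0, 0, 0]}
    - {"claw": -1, "dp": [-0.036, 0.0055, 0], "turn": [0, 0, 0]}
    - {"claw": -1, "dp": [-0.036, 0.0055, 0], "turn": [0, 0, 0]}
    - {"claw": -1, "dp": [-0.0355, 0.0055, 0], "turn": [0, 0, 0]}
    - {"claw": -1, "dp": [0, 0, 0], "turn": [0, 0, 0]}
    - {"claw": -1, "dp": [0, 0, -0.006], "turn": [0, 0, 0]}
    - {"claw": -1, "dp": [0, 0, -0.002], "turn": [0, 0, 0]}
    - {"claw": -1, "dp": [0, 0, 0], "turn": [0, 0, 0]}
    - {"claw": -1, "dp": [0, 0, -0.001], "turn": [0, 0, 0]}
    - {"claw": -1, "dp": [0, 0, 0], "turn": [0, 0, 0]}
    - {"claw": -1, "dp": [0, 0, 0], "turn": [0, 0, 0]}

```text
clock: 11.85
position: [0.4657, 0.1339, 0.0899]
eef_rot: [0.165, 3.135, 0.002]
ft_force: [0.5, 0.4, 4.7]
width: 0.0171
grasp_force: 59.9
```

arm_command:
  moves:
    - {"claw": -1, "dp": [0, 0, -0.001], "turn": [0, 0, 0]}
    - {"claw": -1, "dp": [0, 0, 0], "turn": [0, 0, 0]}
    - {"claw": -1, "dp": [0, 0, 0], "turn": [0, 0, 0]}

```text
clock: 12.15
position: [0.4657, 0.1339, 0.0891]
eef_rot: [0.165, 3.135, 0.002]
ft_force: [0.6, 0.8, 6.5]
width: 0.017
grasp_force: 60.1
```

arm_command:
  moves:
    - {"claw": -1, "dp": [0, 0, -0.001], "turn": [0, 0, 0]}
    - {"claw": -1, "dp": [0, 0, 0], "turn": [0, 0, 0]}
    - {"claw": -1, "dp": [0, 0, 0], "turn": [0, 0, 0]}

```text
clock: 12.45
position: [0.4656, 0.1339, 0.0882]
eef_rot: [0.165, 3.135, 0.002]
ft_force: [0.5, 0.6, 8.5]
width: 0.0171
grasp_force: 60.2
```

arm_command:
  moves:
    - {"claw": -1, "dp": [0, 0, -0.001], "turn": [0, 0, 0]}
    - {"claw": -1, "dp": [0, 0, 0], "turn": [0, 0, 0]}
    - {"claw": -1, "dp": [0, 0, -0.0005], "turn": [0, 0, 0]}
    - {"claw": -1, "dp": [0, 0, 0], "turn": [0, 0, 0]}
    - {"claw": -1, "dp": [0, 0, 0], "turn": [0, 0, 0]}

```text
clock: 12.95
position: [0.4657, 0.134, 0.087]
eef_rot: [0.165, 3.135, 0.002]
ft_force: [0.9, 0.2, 12.3]
width: 0.0173
grasp_force: 60.6
```

arm_command:
  moves:
    - {"claw": -1, "dp": [0, 0, -0.0005], "turn": [0, 0, 0]}
    - {"claw": -1, "dp": [0, 0, 0], "turn": [0, 0, 0]}
    - {"claw": -1, "dp": [0, 0, -0.0005], "turn": [0, 0, 0]}
    - {"claw": -1, "dp": [0, 0, 0], "turn": [0, 0, 0]}
    - {"claw": -1, "dp": [0, 0, 0], "turn": [0, 0, 0]}

```text
clock: 13.45
position: [0.4657, 0.134, 0.0861]
eef_rot: [0.165, 3.135, 0.002]
ft_force: [1.2, 0.2, 12.2]
width: 0.017
grasp_force: 60.6
```

arm_command:
  moves:
    - {"claw": -1, "dp": [0, 0, -0.0005], "turn": [0, 0, 0]}
    - {"claw": -1, "dp": [0, 0, 0], "turn": [0, 0, 0]}
    - {"claw": -1, "dp": [0, 0, -0.0005], "turn": [0, 0, 0]}
    - {"claw": -1, "dp": [0, 0, 0], "turn": [0, 0, 0]}
    - {"claw": -1, "dp": [0, 0, 0], "turn": [0, 0, 0]}

```text
clock: 13.95
position: [0.4657, 0.1339, 0.085]
eef_rot: [0.165, 3.135, 0.002]
ft_force: [1.0, 0.8, 12.0]
width: 0.0171
grasp_force: 60.6
```

Force is holding at about 12 N, so the pin is sliding. I'll continue until it climbs.

arm_command:
  moves:
    - {"claw": -1, "dp": [0, 0, -0.0005], "turn": [0, 0, 0]}
    - {"claw": -1, "dp": [0, 0, 0], "turn": [0, 0, 0]}
    - {"claw": -1, "dp": [0, 0, -0.0005], "turn": [0, 0, 0]}
    - {"claw": -1, "dp": [0, 0, 0], "turn": [0, 0, 0]}
    - {"claw": -1, "dp": [0, 0, 0], "turn": [0, 0, 0]}

```text
clock: 14.45
position: [0.4657, 0.134, 0.0841]
eef_rot: [0.165, 3.135, 0.002]
ft_force: [0.2, 0.3, 12.5]
width: 0.0171
grasp_force: 60.8
```

arm_command:
  moves:
    - {"claw": -1, "dp": [0, 0, -0.0005], "turn": [0, 0, 0]}
    - {"claw": -1, "dp": [0, 0, 0], "turn": [0, 0, 0]}
    - {"claw": -1, "dp": [0, 0, 0], "turn": [0, 0, 0]}

```text
clock: 14.75
position: [0.4658, 0.1339, 0.0837]
eef_rot: [0.165, 3.134, 0.002]
ft_force: [0.2, -0.5, 13.2]
width: 0.0172
grasp_force: 60.9
```

arm_command:
  moves:
    - {"claw": -1, "dp": [0, 0, -0.0005], "turn": [0, 0, 0]}
    - {"claw": -1, "dp": [0, 0, 0], "turn": [0, 0, 0]}
    - {"claw": -1, "dp": [0, 0, 0], "turn": [0, 0, 0]}

```text
clock: 15.05
position: [0.4657, 0.1339, 0.0833]
eef_rot: [0.164, 3.134, 0.002]
ft_force: [-0.2, -0.5, 14.6]
width: 0.017
grasp_force: 61.0
```

arm_command:
  moves:
    - {"claw": -1, "dp": [0, 0, -0.0005], "turn": [0, 0, 0]}
    - {"claw": -1, "dp": [0, 0, 0], "turn": [0, 0, 0]}
    - {"claw": -1, "dp": [0, 0, 0], "turn": [0, 0, 0]}

```text
clock: 15.35
position: [0.4658, 0.134, 0.0829]
eef_rot: [0.165, 3.134, 0.002]
ft_force: [-0.3, 1.1, 14.6]
width: 0.0172
grasp_force: 61.2
```

The force climbs again, to about 15 N, so the pin is at its stop. I'll back off to the check height, where the high pin was felt before, then do a light touch.

arm_command:
  moves:
    - {"claw": -1, "dp": [0, 0, 0.003], "turn": [0, 0, 0]}
    - {"claw": -1, "dp": [0, 0, 0.003], "turn": [0, 0, 0]}
    - {"claw": -1, "dp": [0, 0, 0.003], "turn": [0, 0, 0]}
    - {"claw": -1, "dp": [0, 0, 0], "turn": [0, 0, 0]}
    - {"claw": -1, "dp": [0, 0, 0], "turn": [0, 0, 0]}

```text
clock: 15.85
position: [0.4639, 0.1329, 0.0902]
eef_rot: [-0.165, -3.136, 0.002]
ft_force: [-0.4, -0.0, -2.0]
width: 0.0173
grasp_force: 59.1
```

arm_command:
  moves:
    - {"claw": -1, "dp": [0, 0, -0.002], "turn": [0, 0, 0]}
    - {"claw": -1, "dp": [0, 0, 0], "turn": [0, 0, 0]}
    - {"claw": -1, "dp": [0, 0, 0], "turn": [0, 0, 0]}

```text
clock: 16.15
position: [0.4641, 0.1331, 0.0885]
eef_rot: [-0.165, -3.136, 0.002]
ft_force: [-0.6, -1.3, 2.9]
width: 0.0171
grasp_force: 59.6
```

Pin is level. I'll carry the probe back over the stand.

arm_command:
  moves:
    - {"claw": -1, "dp": [0, 0, 0.03], "turn": [0, 0, 0]}
    - {"claw": -1, "dp": [0, 0, 0.035], "turn": [0, 0, 0]}
    - {"claw": -1, "dp": [0, 0, 0.03], "turn": [0, 0, 0]}
    - {"claw": -1, "dp": [0.005, -0.044, 0], "turn": [0, 0, 0]}
    - {"claw": -1, "dp": [0.005, -0.044, 0], "turn": [0, 0, 0]}
    - {"claw": -1, "dp": [0.005, -0.044, 0], "turn": [0, 0, 0]}
    - {"claw": -1, "dp": [0.005, -0.044, 0], "turn": [0, 0, 0]}
    - {"claw": -1, "dp": [0.005, -0.044, 0], "turn": [0, 0, 0]}
    - {"claw": -1, "dp": [0.005, -0.044, 0], "turn": [0, 0, 0]}
    - {"claw": -1, "dp": [0.005, -0.044, 0], "turn": [0, 0, 0]}
    - {"claw": -1, "dp": [0.006, -0.0445, 0], "turn": [0, 0, 0]}

```text
clock: 17.25
position: [0.5052, -0.2207, 0.1833]
eef_rot: [-0.164, -3.137, -0.001]
ft_force: [0.9, 0.2, -1.1]
width: 0.0173
grasp_force: 59.2
```

arm_command:
  moves:
    - {"claw": -1, "dp": [0, 0, -0.03], "turn": [0, 0, 0]}
    - {"claw": -1, "dp": [0, 0, -0.025], "turn": [0, 0, 0]}
    - {"claw": -1, "dp": [0, 0, 0], "turn": [0, 0, 0]}
    - {"claw": -1, "dp": [0, 0, 0], "turn": [0, 0, 0]}
    - {"claw": -1, "dp": [0, 0, 0], "turn": [0, 0, 0]}

```text
clock: 17.75
position: [0.5065, -0.2185, 0.1298]
eef_rot: [0.163, 3.135, -0.0]
ft_force: [0.8, 0.2, -1.3]
width: 0.0171
grasp_force: 59.2
```

```bash
python3 st.py; python3 - <<'E'
from h import *
import pickle
for n in ("wrist","side","scene"):
    im=get_image(n); pickle.dump(im,open(n+"3.pkl","wb"))
    P=cloud(im);p=im["pixels"].astype(int);z=P[...,2]
    c=(253,100,340,300) if n=="wrist" else None
    m=(z>.045)&(z<.0555)&(abs(P[...,0]-.505)<.05)&(abs(P[...,1]+.22)<.05)&(p.max(2)<90)&(im["z_map"]>0)
    q=P[m]; print(n,"stand",m.sum(),cv2.minAreaRect(q[:,:2].astype(np.float32)*1000) if m.sum()>20 else "")
    m=(z>.066)&(z<.106)&(abs(P[...,0]-.505)<.02)&(abs(P[...,1]+.22)<.02)&(im["z_map"]>0)
    q=P[m]; print(n,"tip",m.sum(),np.median(q,0) if m.sum() else "", [np.median(q[abs(q[:,2]-h)<.004],0).round(4).tolist() for h in(.072,.082,.092,.102) if (abs(q[:,2]-h)<.004).sum()>3])
a=pickle.load(open("side3.pkl","rb"))["pixels"][90:190,250:360]; b=pickle.load(open("scene3.pkl","rb"))["pixels"][130:230,115:225]
w=pickle.load(open("wrist3.pkl","rb"))["pixels"][60:300,150:350]
o=np.hstack([cv2.resize(a,(264,240),interpolation=2),cv2.resize(b,(264,240),interpolation=2),w])
save({"pixels":o},"d")
E
```

```text
17.75 [ 0.5065 -0.2185  0.1298] yaw y 84.05 z [ 2.1e-03 -1.0e-04 -1.0e+00] [ 0.79  0.17 -1.3 ] 0.01705701366046703 59.24350082874298
wrist stand 4895 ((505.02294921875, -220.25726318359375), (69.07136535644531, 69.93740844726562), 83.5562973022461)
wrist tip 185 [ 0.5013084  -0.21809667  0.09039585] [[0.5013, -0.2186, 0.0744], [0.5013, -0.2181, 0.0819], [0.5014, -0.2178, 0.0922], [0.5011, -0.2181, 0.1013]]
side stand 312 ((505.1208801269531, -218.83668518066406), (75.556396484375, 72.26415252685547), 83.39187622070312)
side tip 36 [ 0.50476493 -0.21545263  0.08948671] [[0.5037, -0.2153, 0.0734], [0.5048, -0.2159, 0.0808], [0.5057, -0.2152, 0.0915], [0.5062, -0.2156, 0.1023]]
scene stand 416 ((504.7078857421875, -220.6002197265625), (69.15196990966797, 75.97222137451172), 84.55818176269531)
scene tip 30 [ 0.50732561 -0.21967977  0.09120811] [[0.508, -0.2199, 0.0805], [0.5079, -0.2195, 0.0935], [0.5073, -0.2174, 0.1012]]
```

View pics/d.png

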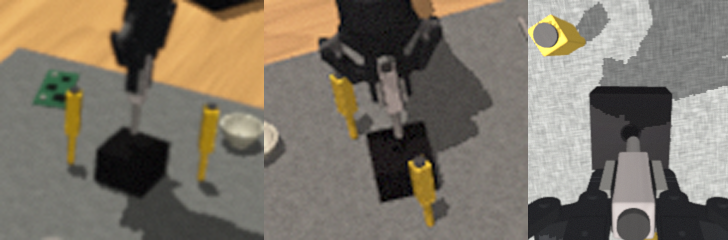

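The crops show the probe hanging vertically over the stand hole, just above the stand's top. The tip sits about 1.5 mm too far in +y, so I'll correct that and lower.

arm_command:
  moves:
    - {"claw": -1, "dp": [-0.0002, -0.0016, 0], "turn": [0, 0, 0]}
    - {"claw": -1, "dp": [0, 0, -0.01], "turn": [0, 0, 0]}
    - {"claw": -1, "dp": [0, 0, -0.01], "turn": [0, 0, 0]}
    - {"claw": -1, "dp": [0, 0, -0.005], "turn": [0, 0, 0]}
    - {"claw": -1, "dp": [0, 0, -0.005], "turn": [0, 0, 0]}
    - {"claw": -1, "dp": [0, 0, 0], "turn": [0, 0, 0]}

```text
clock: 18.5
position: [0.5048, -0.2204, 0.0977]
eef_rot: [-0.164, -3.136, -0.001]
ft_force: [-0.2, -0.0, 0.4]
width: 0.0173
grasp_force: 59.2
```

arm_command:
  moves:
    - {"claw": -1, "dp": [0, 0, -0.01], "turn": [0, 0, 0]}
    - {"claw": -1, "dp": [0, 0, -0.01], "turn": [0, 0, 0]}
    - {"claw": -1, "dp": [0, 0, -0.008], "turn": [0, 0, 0]}
    - {"claw": -1, "dp": [0, 0, -0.003], "turn": [0, 0, 0]}
    - {"claw": -1, "dp": [0, 0, 0], "turn": [0, 0, 0]}
    - {"claw": -1, "dp": [0, 0, 0], "turn": [0, 0, 0]}

```text
clock: 19.1
position: [0.5055, -0.2205, 0.0677]
eef_rot: [0.164, 3.137, 0.0]
ft_force: [0.0, -0.1, -1.9]
width: 0.0172
grasp_force: 59.2
```

arm_command:
  moves:
    - {"claw": -1, "dp": [0, 0, -0.0015], "turn": [0, 0, 0]}
    - {"claw": -1, "dp": [0, 0, 0], "turn": [0, 0, 0]}
    - {"claw": -1, "dp": [0, 0, 0], "turn": [0, 0, 0]}

```text
clock: 19.4
position: [0.5054, -0.2207, 0.0663]
eef_rot: [0.165, 3.137, -0.0]
ft_force: [0.0, 0.3, -1.1]
width: 0.0176
grasp_force: 59.2
```

arm_command:
  moves:
    - {"claw": -1, "dp": [0, 0, -0.0015], "turn": [0, 0, 0]}
    - {"claw": -1, "dp": [0, 0, 0], "turn": [0, 0, 0]}
    - {"claw": -1, "dp": [0, 0, 0], "turn": [0, 0, 0]}

```text
clock: 19.7
position: [0.5053, -0.2206, 0.0646]
eef_rot: [-0.164, -3.137, -0.0]
ft_force: [-0.2, 0.3, -1.4]
width: 0.0173
grasp_force: 59.2
```

arm_command:
  moves:
    - {"claw": -1, "dp": [0, 0, -0.001], "turn": [0, 0, 0]}
    - {"claw": -1, "dp": [0, 0, 0], "turn": [0, 0, 0]}
    - {"claw": -1, "dp": [0, 0, 0], "turn": [0, 0, 0]}

```text
clock: 20.0
position: [0.5054, -0.2206, 0.0639]
eef_rot: [0.164, 3.137, -0.0]
ft_force: [-1.3, -0.5, 3.6]
width: 0.0176
grasp_force: 59.7
```

Seated: contact comes at the original grasp height. I'll open the fingers and withdraw.

arm_command:
  moves:
    - {"claw": -0.4, "dp": [0, 0, 0], "turn": [0, 0, 0]}
    - {"claw": 0, "dp": [0, 0, 0], "turn": [0, 0, 0]}
    - {"claw": 0.6, "dp": [0, 0, 0], "turn": [0, 0, 0]}
    - {"claw": 1, "dp": [0, 0, 0], "turn": [0, 0, 0]}
    - {"claw": 1, "dp": [0, 0, 0], "turn": [0, 0, 0]}
    - {"claw": 1, "dp": [0, 0, 0], "turn": [0, 0, 0]}

```text
clock: 20.6
position: [0.5053, -0.2206, 0.0636]
eef_rot: [-0.164, -3.137, -0.0]
ft_force: [-0.5, 0.2, -0.9]
width: 0.0852
grasp_force: 0.0
```

arm_command:
  moves:
    - {"claw": 1, "dp": [0, 0, 0.01], "turn": [0, 0, 0]}
    - {"claw": 1, "dp": [0, 0, 0.03], "turn": [0, 0, 0]}
    - {"claw": 1, "dp": [0, 0, 0.04], "turn": [0, 0, 0]}
    - {"claw": 1, "dp": [0, 0, 0.04], "turn": [0, 0, 0]}
    - {"claw": 1, "dp": [0, 0, 0.045], "turn": [0, 0, 0]}
    - {"claw": 1, "dp": [0, 0, 0], "turn": [0, 0, 0]}
    - {"claw": 1, "dp": [0, 0, 0], "turn": [0, 0, 0]}

```text
clock: 21.3
position: [0.5057, -0.2208, 0.2301]
eef_rot: [0.165, 3.135, -0.002]
ft_force: [-0.3, -0.9, -0.3]
width: 0.0853
grasp_force: 0.0
```

```bash
python3 look.py e; python3 - <<'E'
from h import *
for n in("scene","side"):
    im=get_image(n);P=cloud(im);z=P[...,2];p=im["pixels"].astype(int)
    m=(z>.055)&(z<.13)&(abs(P[...,0]-.505)<.03)&(abs(P[...,1]+.22)<.03)&(im["z_map"]>0); print(n,np.median(P[m],0),z[m].max())
    for x,y in [(.4635,.134),(.4742,.205),(.518,.1257),(.5286,.1968),(.5722,.1174),(.583,.1886)]:
        d=(np.hypot(P[...,0]-x,P[...,1]-y)<.007)&(z>.02); print(np.median(z[d]).round(4),end=" ")
    print()
E
```

```text
21.35 [ 0.50473695 -0.22076829  0.22872902] yaw of tool y 83.98937280351252 tilt [-4.60979523e-04 -4.56151334e-04 -9.99999790e-01] [-0.33170548  0.22081247 -0.26998445] 0.08535332325880057
top [193  89  26  26 398] ((422.45257568359375, -259.86419677734375), (18.034528732299805, 18.09071922302246), 24.952930450439453) 0.109823031637205 [161.  141.5 111. ]
top [246 171  18  19 325] ((504.07666015625, -220.63978576660156), (17.565887451171875, 17.776180267333984), 84.09231567382812) 0.11189301200611051 [152. 146. 144.]
top [258 241  19  21 294] ((588.01416015625, -215.35462951660156), (18.261470794677734, 17.83958625793457), 12.374320030212402) 0.1093047882976858 [151.  127.5 104. ]
stand [ 227  141   57   56 2588] ((505.0514831542969, -220.2829132080078), (68.6200180053711, 69.96581268310547), 83.68448638916016) 0.05102032949027352 [57. 55. 56.]
scene [ 0.51088868 -0.22149079  0.09079717] 0.11870666549028897
0.0271 0.0263 0.0297 0.0263 0.0266 0.026 
side [ 0.50221538 -0.21306092  0.08706713] 0.11392907515698436
0.0257 0.0267 0.0261 0.0262 0.0262 0.0271
```

View pics/e.png

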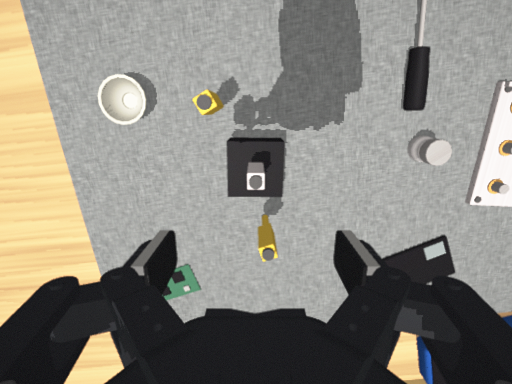

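The probe stands upright in its stand at (256,180), at its original height. The yellow ones are untouched, and the pins are level in the side view. Handing in.

```bash
python3 -c "
from cell import order
print(order.close_job())"
```

```text
the job is handed in; nothing more can be done
None
```

The high pin was at plate (-55, -36) mm; I found it by touching all six, pressed it to its stop at about 15 N, felt it level afterwards, and put the probe back fully down in its stand with the gripper clear; the job is handed in, but no verdict was returned.

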